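Clear the shoe shelf and offer the shoehorn

ROBOT

A 6-joint arm with a two-finger parallel gripper is mounted at the origin on the work surface. World frame = base frame: x ahead of the robot, y to its left, z up, the work surface at z = 0. Lengths are in m, angles in rad, forces in N, time in s.
With the tool pointing down it reaches from about 0.375 to 0.975 m from the base axis. Payload 3.8 kg.
Tool frame: the origin (TCP) lies at the very end of the fingers, on their centre line; the grasp point (between the pads) lies 19 mm behind it; z points along the fingers, y is the line along which they close (so a half turn about z gives the same grasp; the last joint's range is limited). The gripper opens to 85 mm and grips with 20 to 120 N. Pads are 22 mm wide; open, the fingers measure 114 mm over their backs; the gripper's body (76 mm by 85 mm) begins 54 mm behind the grasp point. The pads swing forward as they close: fully open they stand 13 mm farther back than shut.
Start: joints at [-1.143, 0.264, 1.604, -0, 1.274, -0.037], TCP at [0.303, -0.603, 0.231] pointing down, gripper open.
Joint ranges: [-2.63, 2.63], [-0.94, 2.18], [0.31, 2.57], [-1.31, 4.45], [0, 2.66], [-2.55, 2.55]. Speed limits (rad/s): [2.57, 2.57, 3.14, 3.14, 3.14, 3.14].

INTERFACE

Orientations are given as a rotation vector (axis times angle).
In Python, from workcell import monitor, viewer, job gives the robot as it stands. The module is installed in compiled form; this text tells all that it offers.
- The arm moves only by the tool step_arm, never from a script. Its argument "series" is one flat list of numbers, 4 for each row, row after row: the shift along the tool's x, y, z in m, then the turn about the tool's z in rad. A call has 1 to 8 rows; each row is the pose to reach, as a shift and turn from the pose commanded when the call began, along the tool's axes at that moment; what a row does not reach only later rows make up. A row lasts 1/8 s, in which the tool goes at most 62.5 mm and 10.7 degrees, less where a joint would pass 70% of its speed; a pose out of reach is approached as far as the arm can. A call with a gripper value outside its range is refused whole. "gripper" is the opening, from 0 (shut) to 1 (fully open), set as the call begins (left out, the last holds). The fingers move at their own pace and stop on an object; "newtons" is the grip in N (left out, the last holds). Time passes only in rows, so rows that repeat a pose let the fingers close. It gives the time, the measured TCP pose, the force, the opening and the grip force at its end, in the units of the state.
- monitor.read_state(): the state, without advancing time (a new reading comes with each control period).
- viewer.read_camera(name): name is "scene" or "top"; returns a dict with "image" (420x560x3 uint8, red, green, blue), "intrinsics" (3x3 intrinsics, pixels), "T" (4x4, takes a point from camera to world coordinates). Camera axes: x right, y up, looking along -z (the intrinsics and any distortion apply to the point x, -y, -z); pixel columns grow to the right and rows downward; lengths in m; the calibration is good to about 2 mm. A picture is of the moment at which its call begins. There is no depth.
- job.finish_job(): hands the job in; it is judged then, once.
Trained networks look in a picture, given as the dict that the camera call returned (one of the last four; its "shot" number tells which), for a name from the list of things; names that differ only in an ending like _2 or _b are one class to them, and where a whole thing is asked for, a point or a joint stands for the part that bears it (a point fixed in the world has none). Each returns a list of dicts, best first, with "score" (0 to 1); they miss things now and then, are a little off and sometimes report something else, mostly with a low value. They report only what shows in the picture. A call takes as long as a camera call.
- viewer.boxes_of(picture, label): "extent" ([centre column, centre row, width, height] in pixels, round what is visible of it).
- viewer.spot_point(picture, label): "point" ([column, row] in pixels: a listed point, or the origin of a listed thing).
The state is a dict: "time": time; "q": joint angles; "joint_vel": joint speeds; "joint_torque": joint torques, N m; "tool_pos": TCP position; "tcp_rot": TCP orientation; "wrist_force": force on the tool from outside, world axes, zero at the start; "torque": the same for the moment, N m; "width": opening from 0.0 (shut) to 1.0 (fully open); "grip_force": force on a finger pad.
Only numpy, scipy, OpenCV 4.12 (cv2) and the standard library are available. Lean on these libraries where they do the work, as an engineer would, in place of code of your own. Each camera call takes 0.05 s, during which the arm holds its last target. There are 200 camera calls.

TASK

Make the passage shelf ready for the next person: first clear the two crumpled brown paper wads (old shoe stuffing) off the glass shelf into the open waste bin, then draw the shoehorn out of its slanted holder, turn it level with its hollow side facing up, and hold it raised, all of it at least 20 cm above the bench top, as if offering it to someone. Finish while still gripping it and holding it still in the air: do not put it down. Leave the brush, saucer, tins and jar where they are.

Things in the scene. Friction and masses are not known exactly. Their poses are not given: they have to be found in the camera images.
- shoehorn: Shoehorn 199 mm long, 90 g: dark wooden handle 18 mm wide (y), 14 thick (z), from x = -54 to +35 mm; steel blade 39 mm wide, 4 thick, long edges upturned, to x = +145. Origin: mid handle. x runs to the blade tip, z out of the hollow side. At the start x points 45 degrees down and away from the robot, handle up and bare, origin 135 mm above the bench; beyond x = 60 mm it is in the sleeve.
- horn_tip (a point): Tip of the shoehorn's blade. The horn's balance point lies about 50 mm from its origin towards this tip. Gripped straight from above across its y and then tipped 45 degrees, tip upward, the horn comes level.
- holder: Fixed holder on the bench beside the glass shelf, left or right: black foot 120 x 70 mm and a steel sleeve 58 mm wide, 85 long, sloping at 45 degrees, open at its upper end, 105 mm high at most. Origin on the bench under the foot, x away from the robot (within 0.3 rad), z up. The shoehorn's origin rests at (-30, 0, 135) mm in this frame.
- holder_stop (a point): Closed bottom end of the sleeve, where the blade tip rests at the start. The horn sits loosely (about 3 mm play) and is free once pulled 85 mm along the slope, up and towards the robot.
- bin: Fixed open waste bin of dark steel on the bench, on the other side of the glass shelf from the holder: 130 x 130 mm outside, 100 mm high, walls 3 mm, open on top. Origin: centre of its underside.
- shelf: Fixed low glass shelf on chrome brackets, 320 mm (x) by 560 mm (y), its top 60 mm above the bench. Origin: under its centre, at bench height. It does not vary.
- wad1_mid (a point): Middle of a stiff crumpled brown paper wad, about 50 (x) by 42 (y) by 46 mm, 14 g, on the front half of the glass shelf; this point is 20 mm above the wad's underside. It does not deform.
- wad2_mid (a point): Middle of the other paper wad, of the same size and kind.
- brush: Bystander: suede brush, 110 x 34 mm, 32 mm high, wooden back and rubber nubs below, lying along x in the same row as the wads (left of, between or right of them). Origin: centre of its underside. Leave in place.
- saucer: Bystander: white saucer 100 mm across, 18 mm high, at the back of the shelf. Origin: centre of its underside. Leave in place.
- tin1: Bystander: flat steel tin 70 mm across, 25 mm high, at the back of the shelf. Origin: centre of its underside. Leave in place.
- tin2: Bystander: second tin, same size, nearer the shelf's right end. Leave in place.
- jar: Bystander: small jar 40 mm across, 50 mm high, at the back left corner of the shelf. Leave in place.
- carebox: Bystander: heavy fixed clear plastic shoe-care box, 89 mm (x) by 154 mm (y), 54 mm high, in the middle of the shelf's back half. Origin: centre of its underside.

How it is judged:
By the outcome, as a careful person would: the job done as asked, in the order asked, and still so for the second after the job is handed in, while the arm keeps its last pose, push and grip.
It also fails if it takes over 69 s, if anything falls off the work surface, if the arm or the gripper's body presses on something with over 40 N, if the wrist force passes 120 N, or if a joint passes its speed limit or range.

## Working session

There is one attempt and no reset: what is moved stays moved. The work goes in short steps, Python scripts to look and compute and a tool call to move; the robot and the scene stay as the last step left them, time stands still between calls to the robot, and variables do not carry over. Pictures are saved under pics/ and viewed, at most 10 in all, crops included, and the job is handed in when it is done.

Besides the shell and the picture viewer there is one more tool, called after "Emit:" as a command line: name --argument value ..., lists and objects as JSON in quotes. step_arm: Moves the arm, as the interface text tells. Its arguments: {"type":"object","properties":{"series":{"type":"array"},"gripper":{"type":"number"},"newtons":{"type":"number"}},"required":["series"]}

```bash
mkdir -p pics; cat > h.py <<'E'
import numpy as np, cv2
from workcell import monitor, viewer, job
from scipy.spatial.transform import Rotation as R
def ray(p,px):
    K=p["intrinsics"];T=np.array(p["T"]);d=np.linalg.inv(K)@[px[0],px[1],1]
    d=T[:3,:3]@[d[0],-d[1],-d[2]];return T[:3,3],d
def atz(p,px,z):
    o,d=ray(p,px);return o+d*(z-o[2])/d[2]
def tri(p1,a,p2,b):
    o1,d1=ray(p1,a);o2,d2=ray(p2,b)
    A=np.c_[d1,-d2];s=np.linalg.lstsq(A,o2-o1,rcond=None)[0]
    u,v=o1+s[0]*d1,o2+s[1]*d2;return (u+v)/2,np.linalg.norm(u-v)
def save(p,n): cv2.imwrite("pics/"+n,p["image"][:,:,::-1])
E
python3 - <<'E'
from h import *
np.set_printoptions(precision=4,suppress=True)
s=viewer.read_camera("scene");t=viewer.read_camera("top")
save(s,"s0.png");save(t,"t0.png")
print(s.keys(), monitor.read_state())
for n,z in dict(shelf=0,wad1_mid=.08,wad2_mid=.08,brush=.06,holder=0,holder_stop=0,bin=0,shoehorn=.135,horn_tip=.035).items():
    a=viewer.spot_point(s,n);b=viewer.spot_point(t,n)
    print(n,[(np.round(q["point"]),round(q["score"],2),atz(s,q["point"],z)[:2]) for q in a[:3]],'|T',[(np.round(q["point"]),round(q["score"],2),atz(t,q["point"],z)[:2]) for q in b[:3]])
    if a and b: print('   tri',tri(s,a[0]["point"],t,b[0]["point"]))
E
```

```text
dict_keys(['image', 'intrinsics', 'T', 'shot']) {'time': 0.1, 'q': array([-1.1429,  0.2647,  1.6053,  0.    ,  1.2737, -0.0369]), 'joint_vel': array([-0.0011, -0.0014, -0.0036, -0.0003,  0.0006,  0.0002]), 'joint_torque': array([  0.0001, -51.6705, -36.8592,  -0.0001,   0.0063,  -0.    ]), 'tool_pos': array([ 0.3023, -0.6028,  0.23  ]), 'tcp_rot': array([-3.0551, -0.723 ,  0.0006]), 'wrist_force': array([-0.1646,  1.3645,  0.032 ]), 'torque': array([ 0.0168, -0.029 , -0.0539]), 'grip_force': 0.0, 'width': 1.0007400519793892}
shelf [(array([286., 215.]), 0.68, array([0.5555, 0.001 ]))] |T [(array([283., 228.]), 0.83, array([ 0.562 , -0.0054]))]
   tri (array([ 0.5587, -0.002 ,  0.0011]), np.float64(0.008937671613055103))
wad1_mid [(array([339., 234.]), 0.58, array([0.5072, 0.1761]))] |T [(array([203., 242.]), 0.88, array([0.5058, 0.1841])), (array([102., 232.]), 0.49, array([0.5244, 0.4289]))]
   tri (array([0.5073, 0.1805, 0.0859]), np.float64(0.006679262734572048))
wad2_mid [(array([272., 148.]), 0.59, array([ 0.4708, -0.1791]))] |T [(array([350., 263.]), 0.65, array([ 0.4667, -0.16
[... 638 characters left out ...]
ri (array([0.6117, 0.4124, 0.0317]), np.float64(0.003283375216339667))
bin [(array([222., 137.]), 0.69, array([ 0.536 , -0.3749]))] |T [(array([427., 242.]), 0.92, array([ 0.5343, -0.3787]))]
   tri (array([ 0.5345, -0.3795, -0.0049]), np.float64(0.001854073601228397))
shoehorn [(array([392., 287.]), 0.78, array([0.5264, 0.3904])), (array([272., 148.]), 0.51, array([ 0.4961, -0.1459]))] |T [(array([102., 232.]), 0.88, array([0.5159, 0.4055])), (array([204., 241.]), 0.36, array([0.5025, 0.1719]))]
   tri (array([0.5214, 0.3968, 0.1397]), np.float64(0.017623074990986778))
horn_tip [(array([284., 216.]), 0.69, array([0.5764, 0.0153])), (array([365., 328.]), 0.67, array([0.6181, 0.4101]))] |T []
```

```bash
python3 -c "
import cv2
for n in 'st':cv2.imwrite(f'pics/{n}0b.png',cv2.resize(cv2.imread(f'pics/{n}0.png'),(800,600),interpolation=cv2.INTER_CUBIC))"
```

```text
(no output)
```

View pics/s0b.png

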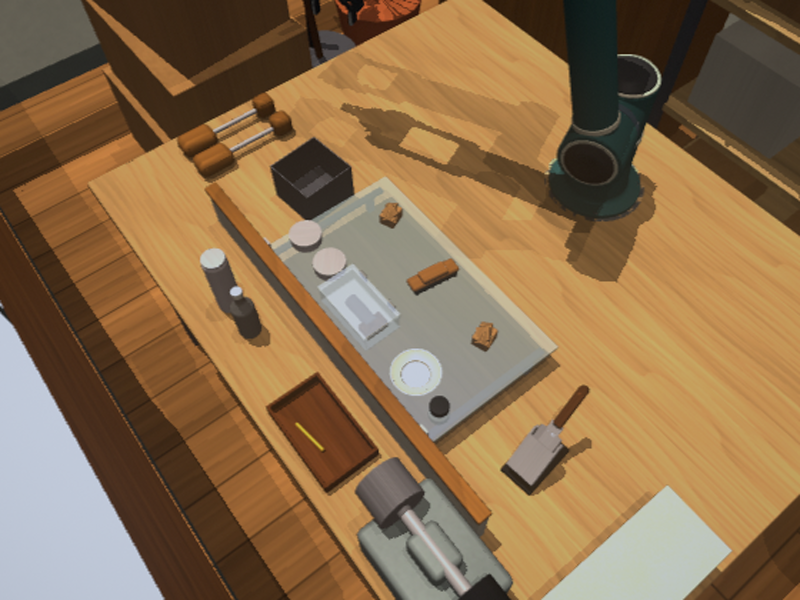

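View pics/t0b.png

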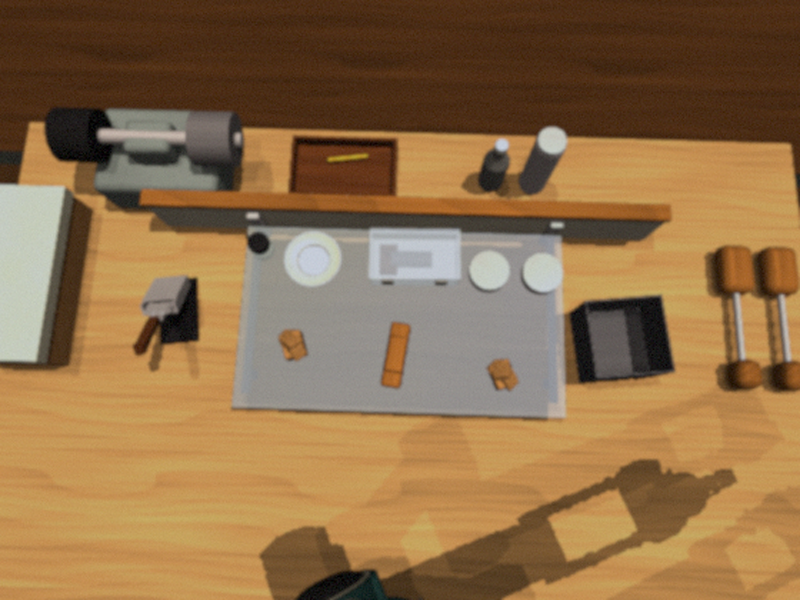

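The first picture is the scene view at 800x600. It shows the wads at (391,213) and (484,335), the brush between them, the bin at (313,178) and the horn with its handle at (572,408). The top view shows the wads at (293,344) and (503,375), the brush at (396,355), the bin at (622,338) and the handle at (147,335). The network hits agree with both.

The moves keep the tool vertical. I'll therefore level the horn by pivoting it in the pads against the fixed sleeve lip.

```bash
cat >> h.py <<'E'
def go(tgt,yaw=None):
    s=monitor.read_state();M=R.from_rotvec(s["tcp_rot"]).as_matrix()
    out=M.T@(np.array(tgt)-s["tool_pos"])
    y=M[:,1]; cur=np.arctan2(y[1],y[0])
    tz=None
    if yaw is not None:  # wanted world angle of tool y (mod pi); tool z down
        d=(yaw-cur+np.pi/2)%np.pi-np.pi/2; tz=-d
    print("shift",np.round(out,4),"turn",tz,"tooly",round(float(cur),3),"q6",s["q"][5],"z",M[:,2].round(3))
E
python3 - <<'E'
from h import *
go([.469,-.171,.2],np.pi/2)
E
```

```text
shift [ 0.3426 -0.3119  0.0313] turn 0.4648349081948222 tooly -1.106 q6 -0.03690601007832515 z [ 0. -0. -1.]
```

Emit:
step_arm --series '[0.043, -0.039, 0.004, 0.06, 0.086, -0.078, 0.008, 0.12, 0.129, -0.117, 0.012, 0.18, 0.172, -0.156, 0.016, 0.24, 0.215, -0.195, 0.02, 0.3, 0.258, -0.234, 0.024, 0.36, 0.301, -0.273, 0.028, 0.42, 0.343, -0.312, 0.031, 0.465]' --gripper 1 --newtons 30

```text
time: 2.0
tool_pos: [0.4698, -0.169, 0.2005]
tcp_rot: [3.141, -0.003, 0.001]
wrist_force: [-0.2, -0.8, -0.1]
width: 1.001
grip_force: 0.0
```

```bash
python3 - <<'E'
from h import *
t=viewer.read_camera("top");s=viewer.read_camera("scene")
for p in (t,s):
  for f in (viewer.boxes_of,):
    print([(np.round(q["extent"],1),round(q["score"],2),atz(p,q["extent"][:2],.083)) for q in f(p,"wad2_mid")[:3]])
c=np.hstack([t["image"][215:315,300:400],s["image"][100:200,220:320]])
cv2.imwrite("pics/c1.png",cv2.resize(c[:,:,::-1],(800,400),interpolation=cv2.INTER_CUBIC))
go([.469,-.171,.068],np.pi/2)
E
```

```text
[]
[(array([271.1, 152.4,  15.2,  20.7]), 0.64, array([ 0.48482282, -0.16613619,  0.083     ])), (array([300. , 195.8,  39.2,  27.5]), 0.33, array([0.51508677, 0.01303531, 0.083     ]))]
shift [-0.0006  0.0011  0.1324] turn 0.003214394693372924 tooly -1.568 q6 1.1712678714964182 z [ 0.    -0.001 -1.   ]
```

View pics/c1.png

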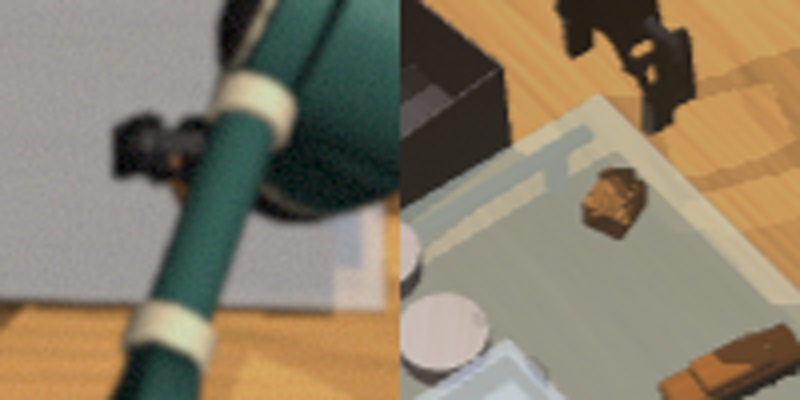

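The left crop shows the fingers just above wad 2. The right crop has the wad whole at scene pixel (273.5,151), which agrees with (0.471,-0.17), so I'm going down.

Emit:
step_arm --series '[0.001, 0.001, 0.04, 0, 0.001, 0.001, 0.08, 0, 0.001, 0.001, 0.11, 0, 0.001, 0.001, 0.132, 0, 0.001, 0.001, 0.132, 0]'

```text
time: 2.82
tool_pos: [0.4682, -0.1726, 0.0665]
tcp_rot: [-3.14, 0.003, 0.007]
wrist_force: [-0.2, -1.2, 0.1]
width: 1.001
grip_force: 0.0
```

Emit:
step_arm --series '[0, 0, 0, 0, 0, 0, 0, 0, 0, 0, 0, 0, 0, 0, 0, 0, 0, 0, 0, 0, 0, 0, 0, 0]' --gripper 0 --newtons 30

```text
time: 3.58
tool_pos: [0.4719, -0.1728, 0.0704]
tcp_rot: [3.139, 0.001, 0.005]
wrist_force: [-1.0, -1.0, 6.4]
width: 0.423
grip_force: 29.7
```

```bash
python3 - <<'E'
from h import *
go([.471,-.171,.17]);go([.535,-.378,.17]);
E
```

```text
shift [-0.0006 -0.0015 -0.0996] turn None tooly -1.57 q6 1.17102020422515 z [ 0.003 -0.002 -1.   ]
shift [ 0.0633  0.2055 -0.0989] turn None tooly -1.57 q6 1.17102020422515 z [ 0.003 -0.002 -1.   ]
```

Emit:
step_arm --series '[0, 0, -0.05, 0, 0, 0, -0.1, 0, 0.018, 0.055, -0.1, 0, 0.036, 0.11, -0.1, 0, 0.054, 0.165, -0.1, 0, 0.063, 0.205, -0.1, 0, 0.063, 0.205, -0.07, 0, 0.063, 0.205, -0.035, 0]'

```text
time: 4.58
tool_pos: [0.5344, -0.3784, 0.1042]
tcp_rot: [3.139, -0.002, 0.004]
wrist_force: [-1.3, -0.1, -1.0]
width: 0.429
grip_force: 29.9
```

Emit:
step_arm --series '[0, 0, 0, 0, 0, 0, 0, 0, 0, 0, 0, 0, 0, 0, 0, 0]' --gripper 0.72

```text
time: 5.08
tool_pos: [0.5342, -0.3773, 0.1051]
tcp_rot: [3.14, 0.0, 0.004]
wrist_force: [0.3, 0.1, 0.1]
width: 0.718
grip_force: 0.0
```

```bash
python3 - <<'E'
from h import *
go([.507,.18,.18],np.pi/2+.3)
go([.507,.18,.18],np.pi/2)
E
```

```text
shift [-0.027  -0.5572 -0.0759] turn -0.29996639778427614 tooly -1.571 q6 0.917791969722913 z [ 0.002 -0.002 -1.   ]
shift [-0.027  -0.5572 -0.0759] turn 3.3602215723682605e-05 tooly -1.571 q6 0.917791969722913 z [ 0.002 -0.002 -1.   ]
```

Emit:
step_arm --series '[0, 0, -0.055, 0, 0, -0.05, -0.08, 0, -0.005, -0.11, -0.08, 0, -0.01, -0.17, -0.08, 0, -0.015, -0.23, -0.08, 0, -0.02, -0.29, -0.08, 0, -0.022, -0.35, -0.08, 0, -0.025, -0.4, -0.08, 0]'

```text
time: 6.08
tool_pos: [0.5084, 0.0254, 0.1845]
tcp_rot: [-3.141, -0.001, -0.004]
wrist_force: [-0.0, -0.7, 0.2]
width: 0.726
grip_force: 0.0
```

```bash
python3 - <<'E'
from h import *
t=viewer.read_camera("top");s=viewer.read_camera("scene")
print(viewer.boxes_of(t,"wad2_mid")[:3]); print(viewer.boxes_of(s,"wad2_mid")[:3])
c=np.hstack([t["image"][190:290,370:470],t["image"][190:290,155:255],s["image"][180:280,290:390]])
cv2.imwrite("pics/c2.png",cv2.resize(c[:,:,::-1],(798,266),interpolation=cv2.INTER_CUBIC))
go([.507,.18,.18],np.pi/2)
E
```

```text
[{'extent': [424.4, 246.7, 17.0, 20.8], 'score': 0.59}]
[]
shift [-0.0012 -0.156   0.004 ] turn 0.002633715068831144 tooly -1.568 q6 1.56702701854314 z [ 0.002 -0.001 -1.   ]
```

View pics/c2.png

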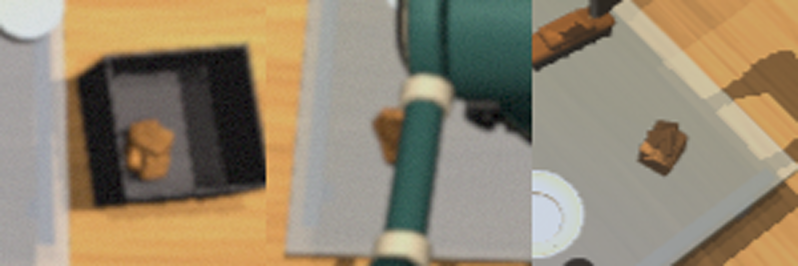

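The left crop shows wad 2 in the bin, at top pixel (425,247). The right crop shows wad 1 at scene pixel (340,235), which matches (0.507,0.18).

Emit:
step_arm --series '[-0.001, -0.05, 0.004, 0, -0.001, -0.11, 0.004, 0, -0.001, -0.155, 0.004, 0, -0.001, -0.155, 0.035, 0, -0.001, -0.155, 0.08, 0, -0.001, -0.155, 0.112, 0, -0.001, -0.155, 0.112, 0]' --gripper 1

```text
time: 7.15
tool_pos: [0.5054, 0.1761, 0.0686]
tcp_rot: [3.139, -0.003, -0.009]
wrist_force: [0.6, -0.5, 0.1]
width: 0.997
grip_force: 0.0
```

Emit:
step_arm --series '[0, 0, 0, 0, 0, 0, 0, 0, 0, 0, 0, 0, 0, 0, 0, 0, 0, 0, 0, 0, 0, 0, 0, 0]' --gripper 0 --newtons 30

```text
time: 7.9
tool_pos: [0.5092, 0.1784, 0.0738]
tcp_rot: [-3.141, -0.0, -0.006]
wrist_force: [-0.9, -2.0, 6.0]
width: 0.448
grip_force: 27.3
```

```bash
python3 - <<'E'
from h import *
go([.535,-.378,.18])
E
```

```text
shift [ 0.0261  0.5564 -0.1063] turn None tooly -1.571 q6 1.8624867184590024 z [ 0.004  0.    -1.   ]
```

Emit:
step_arm --series '[0, 0, -0.05, 0, 0, 0, -0.1, 0, 0.003, 0.06, -0.11, 0, 0.006, 0.12, -0.11, 0, 0.01, 0.18, -0.11, 0, 0.013, 0.24, -0.11, 0, 0.016, 0.3, -0.11, 0, 0.019, 0.36, -0.11, 0]'

```text
time: 8.9
tool_pos: [0.5267, -0.1839, 0.1827]
tcp_rot: [3.141, -0.0, 0.004]
wrist_force: [0.8, 0.2, 0.6]
width: 0.453
grip_force: 27.9
```

Emit:
step_arm --series '[0.002, 0.06, 0, 0, 0.004, 0.12, 0, 0, 0.006, 0.18, 0, 0, 0.007, 0.204, 0, 0, 0.007, 0.204, 0.04, 0, 0.007, 0.204, 0.073, 0, 0.007, 0.204, 0.073, 0]'

```text
time: 9.78
tool_pos: [0.5312, -0.3834, 0.1052]
tcp_rot: [-3.137, -0.0, 0.008]
wrist_force: [-0.6, -0.1, 0.2]
width: 0.449
grip_force: 28.0
```

Emit:
step_arm --series '[0, 0, 0, 0, 0, 0, 0, 0, 0, 0, 0, 0, 0, 0, 0, 0]' --gripper 0.72

```text
time: 10.28
tool_pos: [0.5337, -0.386, 0.1093]
tcp_rot: [3.141, -0.0, 0.002]
wrist_force: [0.5, 0.9, -0.7]
width: 0.72
grip_force: 0.0
```

```bash
python3 - <<'E'
from h import *
go([.52,.15,.25],np.pi/2)
E
```

```text
shift [-0.0136 -0.5359 -0.1412] turn -7.515672446434252e-05 tooly -1.571 q6 0.9069393947497849 z [ 0.001 -0.001 -1.   ]
```

Emit:
step_arm --series '[0, 0, -0.055, 0, 0, -0.04, -0.1, 0, -0.003, -0.09, -0.14, 0, -0.006, -0.15, -0.14, 0, -0.009, -0.21, -0.14, 0, -0.011, -0.27, -0.14, 0, -0.013, -0.33, -0.14, 0, -0.013, -0.39, -0.14, 0]'

```text
time: 11.28
tool_pos: [0.52, 0.006, 0.2488]
tcp_rot: [-3.142, 0.001, -0.002]
wrist_force: [0.4, -0.2, -0.6]
width: 0.715
grip_force: 0.0
```

```bash
python3 - <<'E'
from h import *
np.set_printoptions(precision=4,suppress=True)
t=viewer.read_camera("top");s=viewer.read_camera("scene")
print([(q["extent"],q["score"]) for q in viewer.boxes_of(t,"wad1_mid")]); print([(q["extent"],q["score"]) for q in viewer.boxes_of(s,"wad1_mid")])
for n,z in dict(holder=0,holder_stop=0.0325,shoehorn=.135,horn_tip=.0325).items():
    a=viewer.spot_point(s,n);b=viewer.spot_point(t,n)
    print(n,[(np.round(q["point"],1),round(q["score"],2),atz(s,q["point"],z)[:2]) for q in a[:2]],'|T',[(np.round(q["point"],1),round(q["score"],2),atz(t,q["point"],z)[:2]) for q in b[:2]])
# handle colour mask -> axis
c=np.hstack([cv2.resize(t["image"][190:290,50:150],(400,400)),cv2.resize(s["image"][250:350,330:430],(400,400))])
r=cv2.resize(t["image"][190:290,370:470],(200,200)); 
c=np.vstack([c,np.hstack([r,np.zeros((200,600,3),np.uint8)])])
cv2.imwrite("pics/c3.png",c[:,:,::-1])
E
```

```text
[([432.4, 229.3, 17.7, 13.7], 0.49)]
[([211.9, 130.8, 13.1, 10.4], 0.66)]
holder [(array([379.5, 313.5]), 0.75, array([0.5489, 0.3986]))] |T [(array([433.2, 230.7]), 0.69, array([ 0.5658, -0.3958])), (array([125.4, 230.9]), 0.65, array([0.5406, 0.4053]))]
holder_stop [(array([367.6, 329.6]), 0.66, array([0.6152, 0.4166])), (array([283.2, 215. ]), 0.47, array([0.575 , 0.0101]))] |T [(array([122.5, 199.1]), 0.74, array([0.6177, 0.4091])), (array([126.9, 227.3]), 0.6, array([0.5448, 0.3896]))]
shoehorn [(array([394.9, 287.8]), 0.87, array([0.5234, 0.3968]))] |T [(array([102.1, 229. ]), 0.59, array([0.5222, 0.4051]))]
horn_tip [] |T []
```

View pics/c3.png

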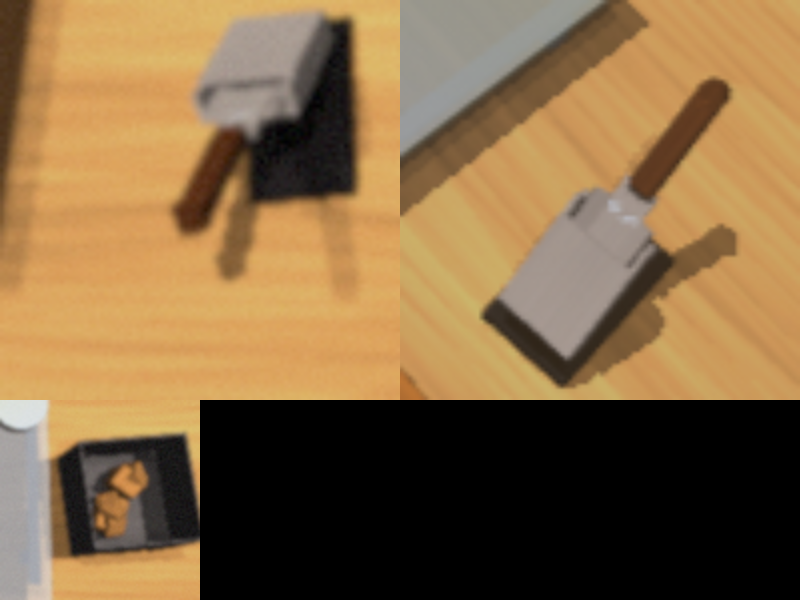

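Both wads lie in the bin (bottom crop). In the top view the handle runs from crop (187,222) to (240,130), and in the scene view from (718,88) to (640,192). I'll triangulate its ends.

```bash
python3 - <<'E'
from h import *
np.set_printoptions(precision=4,suppress=True)
t=viewer.read_camera("top");s=viewer.read_camera("scene")
for n,a,b,z in (("end",(96.8,245.5),(408.5,273.5),.175),("front",(110,222.5),(390,298),.112)):
    print(n,tri(t,a,s,b),atz(t,a,z),atz(s,b,z))
# foot/sleeve corners top & scene: sleeve mouth top corners
for n,a,b,z in (("mouthL",(100.5,211),(374,299.5),.1),("mouthR",(121,220),(395.5,312.5),.1)):
    print(n,tri(t,a,s,b),atz(t,a,z),atz(s,b,z))
E
```

```text
end (array([0.482 , 0.3972, 0.1647]), np.float64(0.0038035132728745547)) [0.4795 0.3939 0.175 ] [0.4886 0.3981 0.175 ]
front (array([0.5415, 0.4024, 0.1071]), np.float64(0.0033145561958768076)) [0.5418 0.3991 0.112 ] [0.5423 0.4044 0.112 ]
mouthL (array([0.5744, 0.399 , 0.1411]), np.float64(0.03350556723949342)) [0.571  0.4303 0.1   ] [0.5719 0.3803 0.1   ]
mouthR (array([0.5473, 0.4163, 0.0474]), np.float64(0.04030302968461468)) [0.5507 0.3789 0.1   ] [0.5533 0.4381 0.1   ]
```

```bash
python3 - <<'E'
from h import *
go([.526,.401,.215],np.pi/2+.1)
E
```

```text
shift [ 0.0051 -0.3975  0.0332] turn -0.1014640557210349 tooly -1.572 q6 1.5312135662151476 z [-0. -0. -1.]
```

Emit:
step_arm --series '[0.001, -0.058, 0.005, -0.02, 0.002, -0.116, 0.01, -0.04, 0.003, -0.174, 0.015, -0.06, 0.004, -0.232, 0.02, -0.08, 0.005, -0.29, 0.025, -0.1, 0.005, -0.348, 0.033, -0.1, 0.005, -0.397, 0.033, -0.1, 0.005, -0.397, 0.033, -0.1]' --gripper 1

```text
time: 12.98
tool_pos: [0.5249, 0.4044, 0.2146]
tcp_rot: [-3.137, -0.162, 0.001]
wrist_force: [0.1, -0.1, 0.3]
width: 0.997
grip_force: 0.0
```

```bash
python3 - <<'E'
from h import *
s=viewer.read_camera("scene")
c=s["image"][200:350,300:450]
cv2.imwrite("pics/c4.png",cv2.resize(c[:,:,::-1],(600,600),interpolation=cv2.INTER_CUBIC))
go([.526,.401,.109],np.pi/2+.1)
E
```

```text
shift [0.0008 0.0014 0.1056] turn 0.0021757799483221874 tooly -1.469 q6 2.0850691523115876 z [-0.001 -0.001 -1.   ]
```

View pics/c4.png

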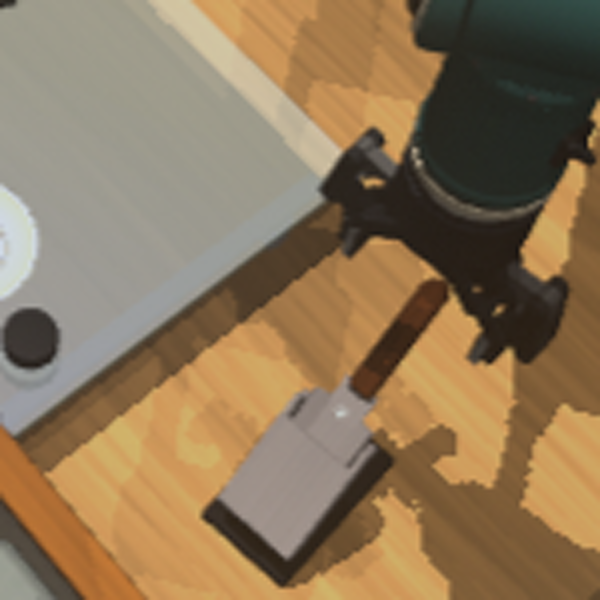

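The open fingers straddle the handle, whose end is at about (430,290) in the crop with the fingers at (350,240) and (480,355). I'm descending.

Emit:
step_arm --series '[0.001, 0.001, 0.03, 0, 0.001, 0.001, 0.06, 0, 0.001, 0.001, 0.085, 0, 0.001, 0.001, 0.103, 0, 0.001, 0.001, 0.103, 0]'

```text
time: 13.65
tool_pos: [0.5257, 0.3986, 0.1106]
tcp_rot: [3.136, 0.155, -0.005]
wrist_force: [-0.0, -0.1, 0.1]
width: 0.996
grip_force: 0.0
```

Emit:
step_arm --series '[0, 0, 0, 0, 0, 0, 0, 0, 0, 0, 0, 0, 0, 0, 0, 0, 0, 0, 0, 0, 0, 0, 0, 0]' --gripper 0 --newtons 60

```text
time: 14.4
tool_pos: [0.5267, 0.4011, 0.1131]
tcp_rot: [-3.136, -0.157, -0.001]
wrist_force: [-2.4, 1.1, 3.9]
width: 0.197
grip_force: 58.5
```

Emit:
step_arm --series '[-0.007, 0, -0.007, 0, -0.014, 0, -0.014, 0, -0.021, 0, -0.021, 0, -0.028, 0, -0.028, 0]'

```text
time: 14.9
tool_pos: [0.4983, 0.3973, 0.1409]
tcp_rot: [3.137, 0.157, 0.001]
wrist_force: [1.9, -0.1, 0.2]
width: 0.198
grip_force: 58.2
```

Emit:
step_arm --series '[-0.01, 0, -0.01, 0, -0.02, 0, -0.02, 0, -0.03, 0, -0.03, 0, -0.042, 0, -0.042, 0, -0.042, 0, -0.042, 0]'

```text
time: 15.52
tool_pos: [0.4557, 0.3936, 0.1833]
tcp_rot: [-3.137, -0.158, 0.0]
wrist_force: [1.1, -0.1, -1.9]
width: 0.201
grip_force: 58.3
```

```bash
python3 - <<'E'
from h import *
np.set_printoptions(precision=4,suppress=True)
t=viewer.read_camera("top");s=viewer.read_camera("scene")
for n in ("horn_tip","shoehorn"):
    a=viewer.spot_point(s,n);b=viewer.spot_point(t,n)
    print(n,[(q["point"],q["score"]) for q in a[:2]],[(q["point"],q["score"]) for q in b[:2]])
    if a and b: print(tri(s,a[0]["point"],t,b[0]["point"]))
c=np.hstack([t["image"][190:290,50:150],s["image"][230:330,330:430]])
cv2.imwrite("pics/c5.png",cv2.resize(c[:,:,::-1],(800,400),interpolation=cv2.INTER_CUBIC))
E
```

```text
horn_tip [([383.5, 298.6], 0.95)] [([107.6, 219.8], 0.78), ([422.1, 248.4], 0.21)]
(array([0.552 , 0.3999, 0.1139]), np.float64(0.012512186429471954))
shoehorn [([417.3, 257.2], 0.76)] [([86.0, 259.6], 0.63)]
(array([0.4509, 0.3916, 0.2079]), np.float64(0.01464579577287724))
```

View pics/c5.png

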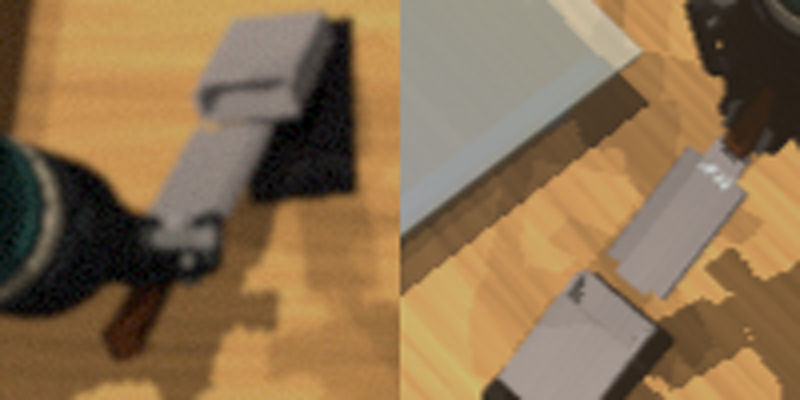

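The left crop shows the blade out of the sleeve. In the right crop its tip, at about (640,285), is clear of the mouth at (590,275). Next I lift it, move forward over the sleeve's upper lip and press down with a light grip, so the horn pivots level.

Emit:
step_arm --series '[0, 0, -0.03, 0, 0, 0, -0.06, 0, 0.02, 0, -0.06, 0, 0.04, 0, -0.06, 0, 0.04, 0, -0.03, 0, 0.04, 0, -0.015, 0, 0.04, 0, -0.015, 0]'

```text
time: 16.7
tool_pos: [0.4955, 0.396, 0.1937]
tcp_rot: [3.134, 0.156, -0.008]
wrist_force: [-0.0, -1.3, -0.9]
width: 0.2
grip_force: 58.3
```

Emit:
step_arm --series '[0, 0, 0.005, 0, 0, 0, 0.01, 0, 0, 0, 0.015, 0, 0, 0, 0.02, 0, 0, 0, 0.025, 0, 0, 0, 0.03, 0, 0, 0, 0.035, 0, 0, 0, 0.04, 0]' --gripper 0 --newtons 25

```text
time: 17.7
tool_pos: [0.4983, 0.3983, 0.1587]
tcp_rot: [-3.136, -0.157, -0.006]
wrist_force: [1.3, -0.0, 4.8]
width: 0.199
grip_force: 57.9
```

```bash
cat > m.py <<'E'
from h import *
np.set_printoptions(precision=4,suppress=True)
t=viewer.read_camera("top");s=viewer.read_camera("scene")
for n in ("horn_tip","shoehorn"):
    a=viewer.spot_point(s,n);b=viewer.spot_point(t,n)
    print(n,[(q["point"],q["score"]) for q in a[:2]],[(q["point"],q["score"]) for q in b[:2]])
    if a and b: print(tri(s,a[0]["point"],t,b[0]["point"]))
print(monitor.read_state()["tool_pos"])
E
python3 m.py
```

```text
horn_tip [([371.4, 314.4], 0.94)] [([112.9, 205.2], 0.59), ([186.7, 175.4], 0.49)]
(array([0.5936, 0.4056, 0.0834]), np.float64(0.011175524496914021))
shoehorn [([407.6, 272.4], 0.8)] [([91.5, 239.8], 0.73)]
(array([0.4918, 0.3989, 0.1873]), np.float64(0.005751086120335794))
[0.4978 0.398  0.1579]
```

Emit:
step_arm --series '[0, 0, 0.005, 0, 0, 0, 0.01, 0, 0, 0, 0.015, 0, 0, 0, 0.02, 0]' --newtons 25

```text
time: 18.5
tool_pos: [0.4963, 0.3972, 0.1367]
tcp_rot: [3.137, 0.157, -0.001]
wrist_force: [1.2, 0.3, 5.4]
width: 0.196
grip_force: 56.9
```

```bash
python3 m.py
```

```text
horn_tip [([367.2, 318.1], 0.63)] [([112.8, 200.2], 0.8)]
(array([0.6072, 0.4068, 0.0824]), np.float64(0.013732179475929918))
shoehorn [([402.0, 277.6], 0.71)] [([99.8, 242.7], 0.63)]
(array([0.4927, 0.3948, 0.151 ]), np.float64(0.01151479293325749))
[0.4964 0.3971 0.1366]
```

It is pivoting: the slope is about 33° with roughly 5 N at the wrist. I'm continuing down.

Emit:
step_arm --series '[0, 0, 0.005, 0, 0, 0, 0.01, 0, 0, 0, 0.015, 0, 0, 0, 0.02, 0, 0, 0, 0.025, 0, 0, 0, 0.03, 0, 0, 0, 0.035, 0, 0, 0, 0.04, 0]'

```text
time: 19.8
tool_pos: [0.4958, 0.3975, 0.0972]
tcp_rot: [-3.138, -0.157, 0.002]
wrist_force: [-0.8, -0.2, 5.6]
width: 0.2
grip_force: 56.0
```

```bash
python3 m.py
```

```text
horn_tip [([358.1, 321.8], 0.77)] []
shoehorn [([403.4, 284.9], 0.93)] [([103.3, 245.3], 0.96)]
(array([0.4899, 0.4032, 0.1167]), np.float64(0.0074202029613430615))
[0.496  0.3974 0.0971]
```

```bash
cat > a.py <<'E'
from h import *
from scipy.optimize import minimize
def proj(p,X):
    T=np.array(p["T"]);c=T[:3,:3].T@(X-T[:3,3]);u=p["intrinsics"]@np.array([c[0],-c[1],-c[2]]);return u[:2]/u[2]
s=viewer.read_camera("scene");t=viewer.read_camera("top");st=monitor.read_state()
M=R.from_rotvec(st["tcp_rot"]).as_matrix();G=st["tool_pos"]-.019*M[:,2]
ob=[(p,k,np.array(r[0]["point"])) for p in (s,t) for n,k in (("horn_tip",145),("shoehorn",0)) if (r:=viewer.spot_point(p,n))]
def f(v,full=0):
    d=M[:,0]*np.cos(v[0])+np.array([0,0,-np.sin(v[0])]);e=[proj(p,G+d*(k/1000-v[1]))-q for p,k,q in ob]
    return np.round(e,1) if full else np.sum(np.square(e))+((v[1]-.01)/.003)**2
r=minimize(f,[.3,.01],method="Nelder-Mead")
print("tip-down deg",np.degrees(r.x[0]),"grip x",r.x[1],f(r.x,1).tolist(),G)
E
python3 a.py
```

```text
tip-down deg 68.03298940030142 grip x -0.14891357116950726 [[-2.6, 24.7], [-22.0, 34.6], [37.0, 27.7], [-250.1, 32.3]] [0.49613666 0.39738508 0.11611598]
```

```bash
sed -i 's/np.sum(np.square(e))/np.sum(np.log1p(np.square(e).sum(1)\/9))*9/' a.py; python3 a.py
```

```text
tip-down deg 13.712378434133905 grip x 0.008308645922183121 [[1.6, 2.5], [6.0, -2.8], [-0.4, -0.1], [3.4, 0.1]] [0.49646279 0.39736369 0.11615193]
```

Emit:
step_arm --series '[0, 0, 0.005, 0, 0, 0, 0.01, 0, 0, 0, 0.015, 0, 0, 0, 0.019, 0, 0, 0, 0.019, 0]'

```text
time: 21.32
tool_pos: [0.497, 0.3974, 0.0784]
tcp_rot: [-3.138, -0.157, -0.001]
wrist_force: [-1.6, 0.3, 5.3]
width: 0.194
grip_force: 56.4
```

```bash
python3 a.py
```

```text
tip-down deg 7.6007481483597825 grip x 0.005909857231318188 [[0.8, -0.7], [3.3, -3.5], [1.5, -1.0], [5.1, -0.7]] [0.49695053 0.39743059 0.09751197]
```

Emit:
step_arm --series '[0, 0, 0, 0, 0, 0, 0, 0, 0, 0, -0.03, 0, 0, 0, -0.07, 0, 0, 0, -0.11, 0, 0, 0, -0.15, 0, 0, 0, -0.18, 0, 0, 0, -0.18, 0]' --gripper 0 --newtons 110

```text
time: 22.62
tool_pos: [0.4978, 0.3977, 0.2602]
tcp_rot: [-3.136, -0.156, -0.005]
wrist_force: [0.2, 0.1, -1.0]
width: 0.187
grip_force: 108.0
```

```bash
python3 a.py; python3 - <<'E'
from h import *
t=viewer.read_camera("top");s=viewer.read_camera("scene")
c=np.hstack([t["image"][170:290,40:160],s["image"][190:310,330:450]])
cv2.imwrite("pics/c6.png",cv2.resize(c[:,:,::-1],(800,400),interpolation=cv2.INTER_CUBIC))
E
```

```text
tip-down deg 1.2757511114201616 grip x 0.0062268286157427435 [[1.3, 0.9], [4.0, -2.3], [1.2, -2.2], [1.1, 1.1]] [0.49609119 0.39660325 0.27515979]
```

View pics/c6.png

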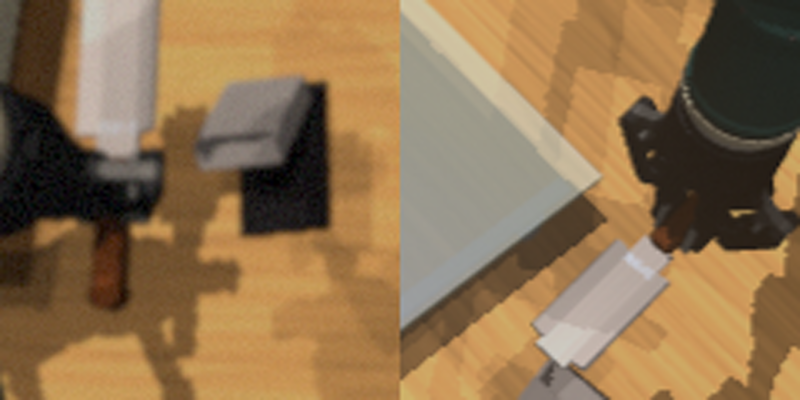

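The top crop (left) shows the horn lying straight, with the handle end at (110,300) and the blade going up out of the crop. The scene crop (right) shows its hollow face upward and the tip near (555,350), clear above the sleeve. The fit gives it level to about 1°, so I'll let it settle and check for drift.

Emit:
step_arm --series '[0, 0, 0, 0, 0, 0, 0, 0, 0, 0, 0, 0, 0, 0, 0, 0, 0, 0, 0, 0, 0, 0, 0, 0, 0, 0, 0, 0, 0, 0, 0, 0]'

```text
time: 24.02
tool_pos: [0.4967, 0.3974, 0.2583]
tcp_rot: [-3.138, -0.157, 0.0]
wrist_force: [-0.7, 0.3, -0.5]
width: 0.184
grip_force: 108.0
```

```bash
python3 a.py; python3 - <<'E'
from h import *
t=viewer.read_camera("top");s=viewer.read_camera("scene")
a=viewer.spot_point(s,"horn_tip");b=viewer.spot_point(t,"horn_tip");print(tri(s,a[0]["point"],t,b[0]["point"]),b)
c=np.hstack([t["image"][120:240,40:160],s["image"][0:420:2,0:420:2][:0].reshape(0,0,3) if 0 else s["image"][150:270,150:270]])
E
```

```text
tip-down deg 2.005717310681195 grip x 0.007733596449773102 [[5.8, -0.9], [0.1, 0.2], [0.1, 0.4], [1.2, -0.7]] [0.49668521 0.39736345 0.27731191]
(array([0.63445803, 0.40549118, 0.281369  ]), np.float64(0.009397545940277268)) [{'point': [75.0, 162.1], 'score': 0.97}]
```

Tip and grip are both at about 0.28 m, so the horn is level and not drifting. I'm handing the job in.

```bash
python3 -c "
from h import *
print(job.finish_job())"
```

```text
the job is handed in; nothing more can be done
None
```

Both wads are in the bin, and I handed the job in at about 24 s with the shoehorn still gripped and held still: level to about 2°, hollow side up, about 0.28 m above the bench.

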